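# Release the tube plate from a rotator with a left-hand hand nut

## Robot

A 6-joint arm with a two-finger parallel gripper is mounted at the origin on a cart in front of the work surface, level with it; the furniture and walls round the work are solid. World frame = base frame: x ahead of the robot, y to its left, z up, the work surface at z = 0. Lengths are in m, angles in rad, forces in N, time in s.
With the tool pointing down it reaches from about 0.375 to 0.925 m from the base axis. Payload 5.7 kg.
Tool frame: the origin (TCP) lies midway between the tips of the shut fingers; the grasp point (between the pads) lies 19 mm behind it; z points along the fingers, y is the line along which they close (so a half turn about z gives the same grasp; the last joint's range is limited). The gripper opens to 88 mm and grips with 3 to 60 N. Pads are 20 mm wide; open, the fingers measure 115 mm over their backs; the gripper's body (75 mm by 178 mm) begins 61 mm behind the grasp point.
Start: joints at [-1.347, 0.359, 1.51, -0, 1.272, -0.115], TCP at [0.199, -0.566, 0.223] pointing down, gripper open.
Joint ranges: [-2.97, 2.97], [-1.01, 2.36], [0.21, 2.38], [-0.96, 4.11], [0.2, 2.71], [-2.98, 2.98]. Speed limits (rad/s): [2.39, 2.39, 3.14, 3.14, 3.14, 3.14].

## Interface

Orientations are given as a unit quaternion [x, y, z, w].
In Python, from bench import move_ptp, servo_line, goto_joints, move_gripper, sleep, inverse_kinematics, capture, PlanningError, close_job, spot_in, silhouettes, current_clock, current_joint_pos, current_qvel, current_joint_torque, current_position, current_orientation, current_force, current_torque, current_finger_gap, current_grip_force gives the robot as it stands. Calls block until the motion is done:
- move_ptp(position, orientation): joint-space move of the TCP to a pose.
- servo_line(position, orientation=None, rate=0.15, contact_N=None): straight line of the TCP; orientation=None keeps the orientation; rate is the mean speed in m/s. With contact_N (N) it stops when the force on the tool has changed by that much, and returns True; else False.
- goto_joints(angles): joint-space move.
- move_gripper(opening): finger opening in m; the grip force is fixed at half the most; returns when the fingers have stopped.
- sleep(seconds).
- inverse_kinematics(position, orientation): joint angles nearest the present ones, or None.
- capture(name): name is "scene" or "top" or "wrist"; returns a dict with "image" (384x512x3 uint8, blue, green, red), "range_z" (384x512 float32, m along the optical axis (not along the pixel's ray), 0 where there is no reading), "intrinsics" (3x3 intrinsics, pixels), "R" (3x3) and "t" (3): a world point X has camera coordinates R X + t. Camera axes: x right, y down, z forward; pixel columns grow to the right and rows downward; lengths in m; the calibration is good to about 2 mm. A picture is of the moment at which its call begins.
A pose or a line that the arm cannot do raises PlanningError and nothing moves.
- close_job(): hands the job in; it is judged then, once.
Trained networks look in the newest picture that a camera, given by its name, has taken for a name from the list of things; names that differ only in an ending like _2 or _b are one class to them, and where a whole thing is asked for, a point or a joint stands for the part that bears it (a point fixed in the world has none). Each returns a list of dicts, best first, with "conf" (0 to 1); they miss things now and then, are a little off and sometimes report something else, mostly with a low value. They report only what shows in the picture. A call takes as long as a camera call.
- spot_in(camera, query): "xy" ([column, row] in pixels, amid what is visible of it).
- silhouettes(camera, query): "region" (384x512 bool, what is visible of it) and "xy" ([column, row] in pixels, amid what is visible of it).
Readings, each from a call of its own:
- current_clock(): time.
- current_joint_pos(): joint angles.
- current_qvel(): joint speeds.
- current_joint_torque(): joint torques, N m.
- current_position(): TCP position.
- current_orientation(): TCP orientation.
- current_force(): force on the tool from outside, world axes, zero at the start.
- current_torque(): the same for the moment, N m.
- current_finger_gap(): finger opening in m.
- current_grip_force(): force on a finger pad.
Only numpy, scipy, OpenCV 4.12 (cv2) and the standard library are available. Lean on these libraries where they do the work, as an engineer would, in place of code of your own. Each camera call takes 0.05 s, during which the arm holds its last target. There are 200 camera calls.

## Task

Take the blue tube plate off the tube rotator and lay it flat, tubes upward, in the middle of the absorbent bench pad, setting it down gently rather than dropping it. The black hand nut that clamps it has a left-hand thread, so it loosens clockwise (turning it the usual way would only jam it, and it must not be jammed): back it off until the plate has room to rise over the lip at the seat's lower edge, then draw the plate out towards the lower edge from under the nut. Leave the red-capped bottle, the white-capped bottle and the small white-capped vial where they stand.

Things in the scene. Friction and masses are not known exactly. Their poses are not given: they have to be found in the camera images.
- rotator: White tube rotator, 205 x 150 mm, about 200 mm high, fixed to the bench, its sloping round turntable facing roughly to the robot; origin under the middle of its base, z up, x to its back, y to its left side as seen from the robot.
- seat (a point): Centre of the turntable's face (aluminium, 160 mm across), where a 15 mm stud stands. z is the axis, 26 degrees from vertical, leaning to the rotator's front; x points up the sloping face; y across it (left seen from the robot). A lip 3.5 mm high and 60 mm wide crosses the face at x = -75 mm; rails as high at y = +-56 mm flank the plate.
- clamp_nut (a joint): Turn of the black knurled hand nut, rad: 0 = clamped on the plate; 0 to 0.3 at the start; grows as it is turned clockwise, seen looking down on its top (white arrow), to a stop at 5.2. It rises 12 mm a turn (1.9 mm a rad) and is captive on its stud; 4 rad gives 7.6 mm of room. Friction about 0.1 N m; stays where left. Turned anticlockwise it jams on the plate.
- nut_grip (a point): Middle of the nut's knurled grip, on its axis, axes as for seat; it rises with the nut but does not turn. The grip is a cylinder 42.6 mm across, from 14 mm below to 13 mm above this point; nut top 15 mm above. At the start it is 40 mm above the seat, 34 mm above the plate's face; the tubes near it stand 11 mm above the plate, the fin (on the -x side, 40 mm from the axis) 32 mm.
- plate_fin (a point): Grip point of the upright blue fin by which the tube plate is handled: 21 mm above the plate's upper face, 11 mm below the fin's top. The fin is 12 mm thick in y, 28 mm long in x, 32 mm high. Axes of the plate: z out of its tubed face, x away from the fin end; parallel to those of seat at the start, when this point is at x = -54, y = 0, z = 27 mm in seat.
- plate_mid (a point): Middle of the plate's 6 mm thickness, axes as for plate_fin, which lies at x = -40.5, z = +24 mm from here. Blue plate, 117 (x) x 104 (y) mm, 0.11 to 0.2 kg, four small tubes fixed in clips. An 18 mm slot, open at the +x end, straddles the stud: lift the plate 4 to 6 mm along z, over the lip, and draw it 75 mm to -x, and it is clear of the nut. It rests on the lip by its lower edge.
- bench_pad: White absorbent bench pad with a blue edge, fixed flat on the bench, 180 mm (x) by 220 mm (y), 3 mm thick; origin at the centre of its underside.
- bottle_red: Small loose bottle with a red cap, 43 mm across and 68 mm high, to be left alone; origin at the centre of its foot.
- bottle_white: Small loose bottle with a white cap, 38 mm across and 88 mm high, to be left alone; origin at the centre of its foot.
- vial_a: Small loose vial with a white cap, 25 mm across and 46 mm high, to be left alone; origin at the centre of its foot.

How it is judged:
On the way, in this order (a step that is already met when the one before it is completed fails the run):
1. the hand nut is backed off (clockwise, by at least 0.9 rad) while the plate still lies in its seat (value of joint clamp_nut above 0.9 rad and x of plate_mid in the frame of seat above -0.025 m and z of plate_mid in the frame of seat below 0.015 m), for 0.1 s.
2. the plate is drawn clear of the rotator's turntable (distance between plate_mid and seat above 0.08 m), for 0.1 s.
At the end, for the whole second after the job is handed in: The tube plate lies flat (within about 4.5 degrees), tubes upward, on the bench pad with its middle within 45 mm of the pad's centre; the hand nut is left loosened (above 0.8 rad); the two bottles and the vial are within 30 mm of where they stood (horizontal distance between plate_mid and bench_pad below 0.045 m and z of plate_mid in the frame of bench_pad below 0.012 m and angle between plate_mid's own z axis and vertical below 0.08 rad and value of joint clamp_nut above 0.8 rad and distance of each of bottle_red, bottle_white, vial_a from where it was at the start of the episode below 0.03 m); the robot touches nothing.
It fails at once if the hand nut is tightened further (turned anticlockwise past -0.2 rad) (value of joint clamp_nut below -0.2 rad).
It fails at once if the plate is dropped or thrown on to the pad (faster than 0.6 m/s within 40 mm of it) (z of plate_mid in the frame of bench_pad below 0.04 m and linear speed of tube_plate above 0.6 m/s).
It fails at once if one of the bottles or the vial is moved by more than 30 mm (distance of any of bottle_red, bottle_white, vial_a from where it was at the start of the episode above 0.03 m).
It also fails if it takes over 70 s, if anything falls off the work surface, if the arm or the gripper's body presses on something with over 40 N, if the wrist force passes 120 N, or if a joint passes its speed limit or range.

## Working session

There is one attempt and no reset: what is moved stays moved. The work goes in short steps, each a Python script; the robot and the scene stay as the last script left them, time stands still between calls to the robot, and variables do not carry over. Pictures are saved under pics/ and viewed, at most 10 in all, crops included, and the job is handed in when it is done.

```bash
mkdir -p pics; ls; cat > h.py <<'E'
import numpy as np, cv2
from bench import *
from scipy.spatial.transform import Rotation as Ro
def pts(c,mask=None):
    z=c["range_z"]; m=z>0
    if mask is not None: m&=mask
    v,u=np.nonzero(m); K=c["intrinsics"]; d=z[v,u]
    X=np.stack([(u-K[0,2])/K[0,0]*d,(v-K[1,2])/K[1,1]*d,d],1)
    return (X-c["t"])@c["R"], np.stack([u,v],1)
E
python3 - <<'E'
from h import *
ims=[]
for cam in ["scene","top"]:
    c=capture(cam); ims.append(c["image"]); np.save(f"{cam}.npy",c,allow_pickle=True)
    print(cam,"campos",(-c["R"].T@c["t"]).round(3))
    for q in ["rotator","clamp_nut","plate_fin","plate_mid","bench_pad","bottle_red","bottle_white","vial_a"]:
        r=silhouettes(cam,q)[:1]
        for s in r:
            P,_=pts(c,s["region"])
            if len(P)==0: print(q,"none");continue
            print(q,round(s["conf"],2),np.round(s["xy"]),len(P),"med",np.median(P,0).round(3),"lo",np.percentile(P,3,0).round(3),"hi",np.percentile(P,97,0).round(3))
            np.save(f"m_{cam}_{q}.npy",s["region"])
    print(current_clock())
cv2.imwrite("pics/a.png",cv2.resize(np.vstack(ims),(450,600)) if 0 else np.vstack(ims)[:, :] if 0 else cv2.resize(np.hstack(ims),(800,300)))
E
```

```text
pics
scene campos [-0.338 -0.673  0.778]
rotator 0.72 [251. 190.] 2142 med [0.611 0.083 0.047] lo [0.545 0.053 0.011] hi [0.72  0.19  0.182]
clamp_nut 0.59 [241. 158.] 180 med [0.604 0.122 0.176] lo [0.588 0.109 0.143] hi [0.632 0.144 0.192]
plate_fin 0.65 [238. 173.] 628 med [0.593 0.115 0.131] lo [0.558 0.079 0.107] hi [0.659 0.18  0.16 ]
plate_mid 0.68 [242. 173.] 615 med [0.594 0.114 0.131] lo [0.559 0.078 0.109] hi [0.659 0.176 0.16 ]
bench_pad 0.63 [308. 261.] 3199 med [ 0.469 -0.221  0.002] lo [ 0.39  -0.317 -0.001] hi [ 0.56  -0.11   0.005]
bottle_red 0.64 [206. 229.] 297 med [0.378 0.069 0.041] lo [0.368 0.058 0.006] hi [0.401 0.09  0.068]
vial_a 0.51 [349. 298.] 176 med [ 0.38 -0.39  0.03] lo [ 0.375 -0.399  0.002] hi [ 0.395 -0.379  0.046]
0.45
top campos [ 0.367 -0.003  1.186]
rotator 0.72 [217. 150.] 1781 med [0.628 0.12  0.134] lo [0.548 0.055 0.029] hi [0.741 0.199 0.189]
clamp_nut 0.57 [213. 155.] 193 med [0.607 0.128 0.187] lo [0.589 0.11  0.176] hi [0.628 0.146 0.194]
plate_fin 0.88 [217. 160.] 1180 med [0.608 0.123 0.139] lo [0.562 0.078 0.112] hi [0.666 0.178 0.163]
plate_mid 0.73 [213. 158.] 1225 med [0.605 0.128 0.138] lo [0.562 0.08  0.11 ] hi [0.666 0.182 0.166]
bench_pad 0.7 [323. 208.] 3819 med [ 0.476 -0.212  0.003] lo [ 0.391 -0.315 -0.001] hi [ 0.561 -0.11   0.007]
bottle_red 0.55 [231. 234.] 181 med [0.39  0.076 0.066] lo [ 0.37   0.059 -0.002] hi [0.408 0.099 0.07 ]
bottle_white 0.72 [140. 179.] 204 med [0.556 0.355 0.081] lo [0.542 0.344 0.014] hi [0.574 0.376 0.09 ]
vial_a 0.42 [140. 180.] 240 med [0.555 0.356 0.064] lo [ 0.541  0.344 -0.001] hi [0.586 0.387 0.09 ]
0.9
```

View pics/a.png

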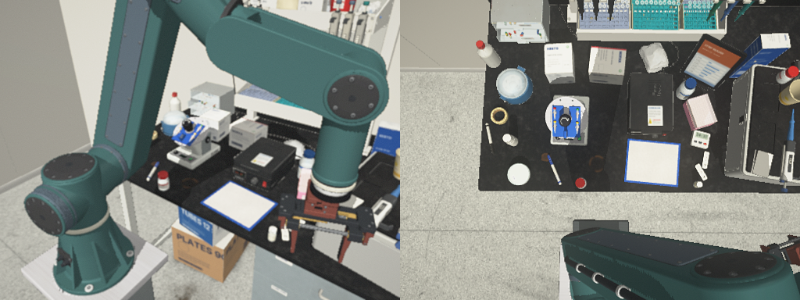

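The scene picture shows the rotator with the blue plate at about (185,130) and the pad at (240,200). In the top picture the nut is at (566,121) and the pad at (652,162). The red bottle stands in front of the rotator. Next I'll estimate the yaw and look along the nut axis with the wrist camera.

```bash
cat >> h.py <<'E'
def seatR(yaw):  # columns x,y,z of seat in world; yaw 0 = up-slope along +x
    return (Ro.from_euler('z',yaw)*Ro.from_euler('y',-26,degrees=True)).as_matrix()
def toolq(SR,phi=0):
    """tool z=-seat z, tool x=+seat x at phi=0 (tool y=-seat y); phi>0 = clockwise seen from above"""
    M=SR@np.diag([1.,-1,-1])
    return (Ro.from_matrix(M)*Ro.from_euler('z',phi)).as_quat()
E
python3 - <<'E'
from h import *
for cam in ["scene","top"]:
    c=np.load(f"{cam}.npy",allow_pickle=True).item()
    P,_=pts(c,np.load(f"m_{cam}_plate_mid.npy"))
    best=None; rng=np.random.default_rng(0)
    for i in range(3000):
        a=P[rng.choice(len(P),3,False)]; n=np.cross(a[1]-a[0],a[2]-a[0]); 
        if np.linalg.norm(n)<1e-6: continue
        n/=np.linalg.norm(n); n*=np.sign(n[2]); k=abs((P-a[0])@n)<.0025
        if best is None or k.sum()>best.sum(): best=k
    Q=P[best]; m=Q.mean(0); n=np.linalg.svd(Q-m)[2][2]; n*=np.sign(n[2])
    print(cam,best.sum(),m.round(4),n.round(3),"tilt",np.degrees(np.arccos(n[2])),"yaw",np.degrees(np.arctan2(-n[1],-n[0])))
    r=cv2.minAreaRect(Q[:,:2].astype(np.float32)); print(r)
    N,_=pts(c,np.load(f"m_{cam}_clamp_nut.npy")); h=(N-m)@n; top=N[(h>.04)&(h<.055)]; print("nut top",len(top),top.mean(0).round(4),np.percentile(h,[50,90,98]).round(4))
    B,_=pts(c,np.load(f"m_{cam}_bench_pad.npy")); B=B[abs(B[:,2]-.003)<.006]; print("pad",cv2.minAreaRect(B[:,:2].astype(np.float32)))
    n_=n
SR=seatR(np.arctan2(-n[1],-n[0])); g=top.mean(0)-0.015*n
for hgt in [.12,.003]:
  for phi in np.radians([-150,-120,-90,-60,0,60,90,120]):
    q=inverse_kinematics(g+n*(hgt-.019),toolq(SR,phi)); print(hgt,round(np.degrees(phi)),None if q is None else np.round(q,2))
E
```

```text
scene 319 [0.6017 0.1179 0.1299] [-0.437  0.015  0.899] tilt 25.951429382900667 yaw -2.025092255280049
((0.6131420731544495, 0.13035598397254944), (0.108922578394413, 0.10708533227443695), 88.56907653808594)
nut top 101 [0.602  0.1254 0.1833] [0.0416 0.0507 0.0523]
pad ((0.47905316948890686, -0.21190683543682098), (0.22461923956871033, 0.189522847533226), 84.36601257324219)
top 691 [0.6107 0.1272 0.1352] [-0.438  0.032  0.898] tilt 26.06227199592138 yaw -4.135277746525746
((0.6141687035560608, 0.13016465306282043), (0.10612000524997711, 0.11104074120521545), 87.1461410522461)
nut top 173 [0.6055 0.1293 0.1868] [0.0487 0.0515 0.0526]
pad ((0.47713640332221985, -0.21256816387176514), (0.22121724486351013, 0.18073320388793945), 84.94792175292969)
0.12 -150 [ 0.18  0.1   1.86 -0.16  0.75 -0.7 ]
0.12 -120 [ 0.18  0.1   1.86 -0.16  0.75 -0.17]
0.12 -90 [ 0.18  0.1   1.86 -0.16  0.75  0.35]
0.12 -60 [ 0.18  0.1   1.86 -0.16  0.75  0.87]
0.12 0 [ 0.18  0.1   1.86 -0.16  0.75  1.92]
0.12 60 [ 0.18  0.1   1.86 -0.16  0.75  2.97]
0.12 90 [ 0.18  0.1   1.86 -0.16  0.75 -2.79]
0.12 120 [ 0.18  0.1   1.86 -0.16  0.75 -2.27]
0.003 -150 [ 0.15  0.31  1.9  -0.21  0.5  -0.66]
0.003 -120 [ 0.15  0.31  1.9  -0.21  0.5  -0.14]
0.003 -90 [ 0.15  0.31  1.9  -0.21  0.5   0.39]
0.003 -60 [ 0.15  0.31  1.9  -0.21  0.5   0.91]
0.003 0 [ 0.15  0.31  1.9  -0.21  0.5   1.96]
0.003 60 None
0.003 90 [ 0.15  0.31  1.9  -0.21  0.5  -2.76]
0.003 120 [ 0.15  0.31  1.9  -0.21  0.5  -2.23]
```

```bash
python3 - <<'E'
from h import *
yaw=np.radians(-3); SR=seatR(yaw); n=SR[:,2]; g=np.array([.6055,.1285,.186])-.0145*n
print(g, current_clock())
move_ptp(g+n*(.15-.019),toolq(SR,-np.pi))
print(current_clock(),current_joint_pos())
c=capture("wrist"); np.save("w.npy",c,allow_pickle=True)
print("cam in tool/world",(-c["R"].T@c["t"]).round(3),c["R"].round(2).tolist())
for q in ["clamp_nut","plate_fin"]:
    for s in silhouettes("wrist",q)[:1]:
        P,_=pts(c,s["region"]); np.save(f"mw_{q}.npy",s["region"])
        L=(P-g)@SR
        print(q,s["conf"],s["xy"],len(P),"L pct",np.percentile(L,[2,50,98],axis=0).round(4).tolist())
P,uv=pts(c); L=(P-g)@SR
def rep(name,m):
    if m.sum()>10: print(name,m.sum(),L[m].mean(0).round(4),L[m].min(0).round(4),L[m].max(0).round(4), np.median(L[m],0).round(4))
rep("nuttop",(np.hypot(L[:,0],L[:,1])<.03)&(L[:,2]>.010)&(L[:,2]<.022))
rep("fintop",(abs(L[:,0]+.054)<.025)&(abs(L[:,1])<.02)&(L[:,2]>-.008)&(L[:,2]<.004))
cv2.imwrite("pics/w.png",c["image"])
E
```

```text
[0.61184767 0.12816733 0.17296749] 0.9
3.6583 [ 0.17741238  0.04988732  1.84228453 -0.13891821  0.81107342 -1.26663467]
cam in tool/world [0.419 0.138 0.404] [[0.05, 1.0, -0.0], [0.75, -0.04, 0.66], [0.66, -0.04, -0.75]]
clamp_nut 0.67 [264.2, 178.6] 1656 L pct [[-0.0197, -0.0165, -0.0035], [-0.0027, 0.0016, 0.0147], [0.0172, 0.019, 0.0166]]
plate_fin 0.6 [261.2, 145.9] 9126 L pct [[-0.0701, -0.0489, -0.0362], [-0.0277, 0.0008, -0.0341], [0.0436, 0.0516, -0.0026]]
nuttop 1580 [-0.0007  0.0015  0.0146] [-0.021  -0.0195  0.01  ] [0.0217 0.0228 0.0177] [-0.0008  0.0016  0.0148]
fintop 405 [-0.0536  0.0009 -0.003 ] [-0.0669 -0.0057 -0.0075] [-0.0398  0.0073 -0.0003] [-0.0536  0.0007 -0.0028]
```

View pics/w.png

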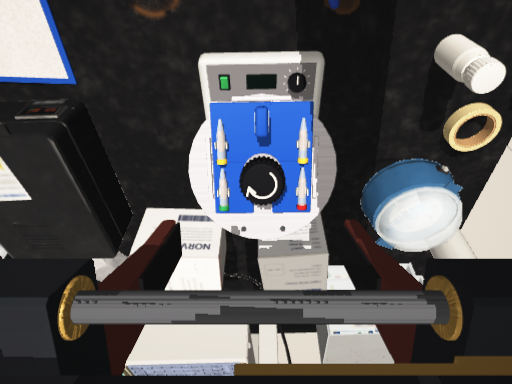

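The wrist picture shows the nut at (263,180), the fin at (261,122) and the tubes on both sides. This matches the expected geometry to about 1.5 mm. I'll grip the nut 4 mm above its middle and make the first clockwise stroke.

```bash
cat >> h.py <<'E'
SR=seatR(np.radians(-3)); n=SR[:,2]
G=np.array([.6118,.1282,.1730])+SR@[-.0006,.0014,0]   # nut_grip at start
def tcp(off,x=0,y=0): return G+SR@np.array([x,y,off-.019])
def stroke(rise0,a0=-238,a1=-122,k=6):
    a0,a1=np.radians([a0,a1]); off=.004
    move_ptp(tcp(.055+rise0),toolq(SR,a0)); move_gripper(.062)
    hit=servo_line(tcp(off+rise0),rate=.06,contact_N=8); print("descend hit",hit)
    if hit: return
    move_gripper(.03); print("gap",current_finger_gap(),"grip",current_grip_force(),"F",np.round(current_force(),1))
    for a in np.linspace(a0,a1,k+1)[1:]:
        goto_joints(inverse_kinematics(tcp(off+rise0+.0019*(a-a0)),toolq(SR,a)))
        print(round(np.degrees(a)),"gap",round(current_finger_gap(),4),"F",np.round(current_force(),1),"T",np.round(current_torque(),2),round(current_joint_pos()[5],2))
    move_gripper(.062)
    servo_line(tcp(.055+rise0+.004),rate=.12)
    print("t",current_clock())
def look():
    move_ptp(tcp(.15),toolq(SR,-np.pi)); c=capture("wrist"); P,uv=pts(c); L=(P-G)@SR
    m=(np.hypot(L[:,0],L[:,1])<.017)&(L[:,2]>.008)&(L[:,2]<.035); print("nut top h (0.015+rise)",np.median(L[m],0).round(4))
    m=(abs(L[:,0]+.054)<.025)&(abs(L[:,1])<.02)&(L[:,2]>-.009)&(L[:,2]<.006); print("fin top",np.median(L[m],0).round(4))
    print("t",current_clock()); return c
E
python3 - <<'E'
from h import *
stroke(0.0)
c=look(); cv2.imwrite("pics/w2.png",c["image"][60:260,150:370])
E
```

```text
descend hit False
gap 0.042073082186444455 grip 30.000406801700592 F [-1.2  0.4  2.5]
-219 gap 0.0423 F [-2.9  2.3  5.1] T [0.38 0.26 0.03] -1.9
-199 gap 0.0419 F [-4.8  1.6  5.8] T [0.51 0.3  0.08] -1.57
-180 gap 0.0422 F [-4.6  2.4  5.6] T [0.44 0.31 0.12] -1.23
-161 gap 0.0423 F [-4.9  2.5  5.7] T [0.46 0.35 0.1 ] -0.89
-141 gap 0.042 F [-4.1  2.1  5.6] T [0.44 0.32 0.09] -0.56
-122 gap 0.0421 F [-2.5  1.5  5.9] T [0.44 0.4  0.08] -0.22
t 10.3917
nut top h (0.015+rise) [-0.0003  0.0003  0.0189]
fin top [-0.0537 -0.0006 -0.0029]
t 11.4083
```

View pics/w2.png

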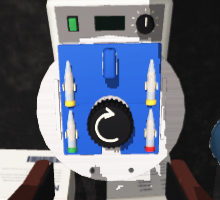

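The crop shows the arrow turned clockwise and the nut about 4 mm higher, with the plate still seated. Now the second stroke.

```bash
python3 - <<'E'
from h import *
stroke(0.0039)
c=look(); np.save("w3.npy",c,allow_pickle=True)
P,uv=pts(c); L=(P-G)@SR
# geometry near fin / front of seat
for x0,x1 in [(-.075,-.068),(-.04,-.03)]:
    m=(L[:,0]>x0)&(L[:,0]<x1)&(abs(L[:,1])<.03); print(x0,np.percentile(L[m][:,2],[5,50,95]).round(4))
for phi in (-np.pi,0):
  for off,x in [(-.007,-.054),(0,-.054),(0,-.154),(.1,-.2)]:
    q=inverse_kinematics(tcp(off,x),toolq(SR,phi)); print(phi,off,x,None if q is None else np.round(q,2))
  q=inverse_kinematics([.437,-.209,.01],Ro.from_matrix(Ro.from_euler('z',-5.3,degrees=True).as_matrix()@np.diag([1.,-1,-1])).as_quat() if phi==0 else (Ro.from_euler('z',-5.3,degrees=True)*Ro.from_matrix(np.diag([-1.,1,-1]))).as_quat())
  print(None if q is None else np.round(q,2))
E
```

```text
descend hit False
gap 0.041697056385041974 grip 30.00039517879486 F [-1.4  0.8  2.2]
-219 gap 0.0423 F [-2.8  0.9  3.5] T [ 0.35  0.27 -0.03] -1.9
-199 gap 0.0423 F [-3.5  2.5  4.8] T [0.45 0.3  0.06] -1.57
-180 gap 0.0421 F [-4.5  1.6  6.4] T [0.4  0.37 0.07] -1.23
-161 gap 0.0423 F [-3.4  2.1  4.5] T [0.45 0.39 0.1 ] -0.89
-141 gap 0.0424 F [-4.1  2.2  6. ] T [0.43 0.29 0.15] -0.56
-122 gap 0.0424 F [-3.9  1.9  5.7] T [0.41 0.39 0.11] -0.22
t 17.6167
nut top h (0.015+rise) [-0.0003  0.0004  0.0228]
fin top [-0.0537 -0.0006 -0.0029]
t 18.6333
-0.075 [-0.0409 -0.0362 -0.0338]
-0.04 [-0.0355 -0.0345 -0.0331]
-3.141592653589793 -0.007 -0.054 [ 0.17  0.31  2.02 -0.26  0.38 -1.12]
-3.141592653589793 0 -0.054 [ 0.17  0.3   2.02 -0.26  0.4  -1.13]
-3.141592653589793 0 -0.154 [ 0.23  0.3   2.23 -0.62  0.21 -0.71]
-3.141592653589793 0.1 -0.2 [ 0.32  0.04  2.28 -0.4   0.43 -0.87]
[-0.59  0.51  1.96 -0.    0.67 -2.07]
0 -0.007 -0.054 [ 0.17  0.31  2.02 -0.26  0.38  2.02]
0 0 -0.054 [ 0.17  0.3   2.02 -0.26  0.4   2.01]
0 0 -0.154 [ 0.23  0.3   2.23 -0.62  0.21  2.43]
0 0.1 -0.2 [ 0.32  0.04  2.28 -0.4   0.43  2.28]
[-0.59  0.51  1.96 -0.    0.67  1.07]
```

The nut is up about 8 mm and the plate is still seated. Next I'll grip the fin, lift 5 mm and draw the plate out.

```bash
python3 - <<'E'
from h import *
X,Y,Z=-.0538,-.0004,-.012
q=toolq(SR,-np.pi)
move_gripper(.032); move_ptp(tcp(.05,X,Y),q)
hit=servo_line(tcp(Z,X,Y),rate=.06,contact_N=8); print("hit",hit,np.round((current_position()-G)@SR,4))
if not hit:
    move_gripper(.004); print("gap",current_finger_gap(),current_grip_force(),np.round(current_force(),1))
    servo_line(tcp(Z+.005,X,Y),rate=.02); print("lift F",np.round(current_force(),1),np.round(current_torque(),2))
    h=servo_line(tcp(Z+.005,X-.03,Y),rate=.04,contact_N=15); print(h,np.round(current_force(),1),np.round(current_torque(),2),current_finger_gap())
    np.save("w4.npy",0); c=capture("wrist"); cv2.imwrite("pics/w4.png",c["image"]); print(current_clock())
E
```

```text
hit False [-0.0536 -0.0004 -0.0308]
gap 0.011626537648996557 29.968841671943665 [-3.6  0.6  4. ]
lift F [ 0.8 -0.3 -1.6] [ 0.05  0.2  -0.02]
False [ 0.6  0.3 -1.9] [ 0.12  0.22 -0.03] 0.01194238330267953
22.8
```

View pics/w4.png

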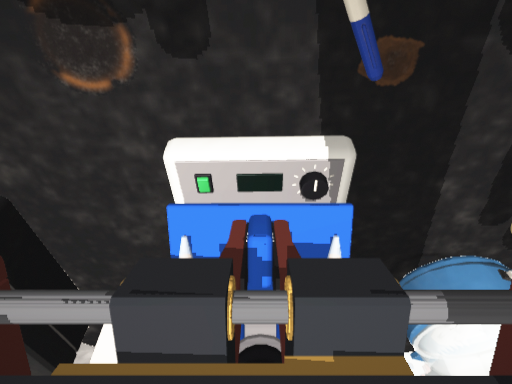

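The fin is held between the fingers at (260,250) and the plate is sliding out level over the lip. I'll carry on: draw it clear, raise it, carry it above the pad and check its attitude.

```bash
cat >> h.py <<'E'
PQ=(Ro.from_euler('z',-5.3,degrees=True)*Ro.from_matrix(np.diag([-1.,1,-1]))).as_quat()
PR=Ro.from_euler('z',-5.3,degrees=True).as_matrix(); PAD=np.array([.4775,-.2125,0])
def platefit(cam):
    c=capture(cam); s=silhouettes(cam,"plate_mid")
    print(cam,[(round(a["conf"],2),np.round(a["xy"])) for a in s[:2]])
    P,_=pts(c,s[0]["region"]); rng=np.random.default_rng(0); best=np.zeros(1)
    for i in range(2000):
        a=P[rng.choice(len(P),3,False)]; m=np.cross(a[1]-a[0],a[2]-a[0]); l=np.linalg.norm(m)
        if l<1e-7: continue
        k=abs((P-a[0])@m/l)<.002
        if k.sum()>best.sum(): best=k
    Q=P[best]; m=Q.mean(0); v=np.linalg.svd(Q-m)[2][2]; v*=np.sign(v[2])
    print(len(P),len(Q),"mean",m.round(4),"n",v.round(3),"tilt deg",np.degrees(np.arccos(v[2])).round(2),cv2.minAreaRect(Q[:,:2].astype(np.float32)))
    return c
E
python3 - <<'E'
from h import *
X,Y,Z=-.0538,-.0004,-.012
print(servo_line(tcp(Z+.005,X-.084,Y),rate=.06,contact_N=15),np.round(current_force(),1),np.round(current_torque(),2),current_finger_gap())
servo_line(current_position()+[-.01,0,.12],rate=.12)
tgt=PAD+PR@[-.0405,0,.14]
move_ptp(tgt,PQ); print(current_clock(),np.round(current_position(),3),current_finger_gap())
for cam in("top","scene"): c=platefit(cam)
cv2.imwrite("pics/s5.png",c["image"])
E
```

```text
False [-0.1 -0.2 -1.2] [ 0.08  0.19 -0.03] 0.011893871878428157
26.3333 [ 0.437 -0.208  0.14 ] 0.011752194825752009
top [(0.71, array([317., 191.]))]
345 209 mean [ 0.4972 -0.184   0.1366] n [0.021 0.013 1.   ] tilt deg 1.4 ((0.4934081435203552, -0.1783212423324585), (0.06039803847670555, 0.10808093100786209), 61.375614166259766)
scene [(0.86, array([310., 227.])), (0.46, array([308., 262.]))]
768 435 mean [ 0.4628 -0.223   0.1357] n [0.002 0.003 1.   ] tilt deg 0.21 ((0.47335582971572876, -0.21238987147808075), (0.10669635236263275, 0.11605319380760193), 85.16328430175781)
```

View pics/s5.png

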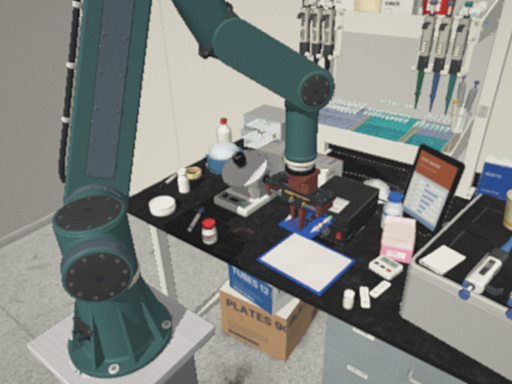

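The picture shows the plate held level above the pad at about (305,222), with the bottles undisturbed. The fits give a centre within 5 mm and a tilt of about 1° or less. Now I'll lower it gently.

```bash
python3 - <<'E'
from h import *
p=PAD+PR@[-.0385,0,0]
servo_line(p+[0,0,.03],rate=.1)
hit=servo_line(p+[0,0,.009],rate=.02,contact_N=2.5); z=current_position()[2]; print("hit",hit,z,np.round(current_force(),1))
if hit or z<.011:
    move_gripper(.03); servo_line(p+[0,0,.09],rate=.06); servo_line(p+[-.03,0,.25],rate=.2)
    goto_joints([-1.347,0.359,1.51,0,1.272,-2.0])
    print(current_clock())
    for cam in("top","scene"):
        c=platefit(cam)
        for q in ["bottle_red","bottle_white","vial_a"]:
            for s in silhouettes(cam,q)[:1]:
                P,_=pts(c,s["region"]); print(q,round(s["conf"],2),np.median(P,0).round(3))
    cv2.imwrite("pics/s6.png",c["image"])
E
```

```text
hit True 0.011975997675033698 [ 0.3 -0.1  3.8]
33.0833
top [(0.61, array([322., 208.]))]
1078 533 mean [ 0.4743 -0.2105  0.0089] n [ 0.008 -0.005  1.   ] tilt deg 0.52 ((0.4781978726387024, -0.21210241317749023), (0.10375227779150009, 0.11727456748485565), 84.51333618164062)
bottle_red 0.7 [0.39  0.076 0.067]
bottle_white 0.61 [0.556 0.355 0.071]
vial_a 0.52 [ 0.388 -0.382  0.042]
scene [(0.68, array([303., 261.]))]
906 522 mean [ 0.4704 -0.2163  0.0075] n [0.002 0.009 1.   ] tilt deg 0.52 ((0.47669142484664917, -0.21260762214660645), (0.10381367802619934, 0.11980278789997101), 84.78900146484375)
bottle_red 0.63 [0.38  0.069 0.039]
bottle_white 0.74 [ 0.464 -0.23   0.002]
vial_a 0.75 [0.601 0.121 0.182]
```

View pics/s6.png

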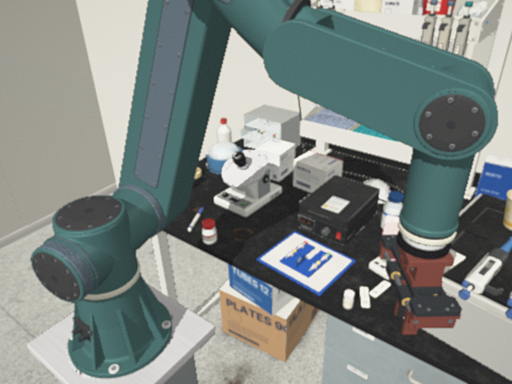

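The plate lies flat in the middle of the pad at (305,262). The bottles and the vial at (348,298) are where they stood, and the gripper is clear.

```bash
python3 -c "
from h import *
print(np.round(current_force(),1)); print(close_job())"
```

```text
[-0.6  0.2  0. ]
the job is handed in; nothing more can be done
None
```

The job is handed in: the nut was backed off clockwise by about 4 rad, and the tube plate lies flat, tubes up, within a few millimetres of the pad's centre; the bottles and vial were left standing where they were, though no verdict came back.

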